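# Shift the platform shaker into third gear

### The arm

A 7-joint arm with a two-finger parallel gripper is mounted at the origin on a cart in front of the work surface, level with it; the furniture and walls round the work are solid. World frame = base frame: x ahead of the robot, y to its left, z up, the work surface at z = 0. Lengths are in mm, angles in rad, forces in N, time in s.
With the tool pointing down it reaches from about 400 to 875 mm from the base axis. Payload 4.4 kg.
Tool frame: the origin (TCP) lies at the very end of the fingers, on their centre line; the grasp point (between the pads) lies 19 mm behind it; z points along the fingers, y is the line along which they close (so a half turn about z gives the same grasp; the last joint's range is limited). The gripper opens to 85 mm and grips with 20 to 120 N. Pads are 22 mm wide; open, the fingers measure 114 mm over their backs; the gripper's body (76 mm by 85 mm) begins 54 mm behind the grasp point. The pads swing forward as they close: fully open they stand 13 mm farther back than shut.
Start: joints at [-1.3, 0.628, 0.038, 1.517, -0.027, 0.996, -0.02], TCP at [214.781, 613.504, 231.313] pointing down, gripper open.
Joint ranges: [-3.06, 3.06], [-0.37, 2.12], [-1.25, 1.32], [0.18, 2.47], [-1.1, 4.24], [0.23, 1.98], [-2.94, 2.94]. Speed limits (rad/s): [2.57, 2.57, 3.14, 3.14, 3.14, 3.14, 3.14].

### API

Orientations are given as [roll, pitch, yaw] about the fixed x, y, z axes, in that order (R = Rz(yaw) Ry(pitch) Rx(roll)).
In Python, from cell import read_state, get_image, camera_params, finish_job gives the robot as it stands.
- The arm moves only by the tool arm_command, never from a script. Its argument "deltas" is a list of rows, each an object of numbers: "dx", "dy", "dz": the shift along the world's x, y, z in m; "yaw": the turn about the world's z in degrees; "jaw": the opening, from 0 (shut) to 1 (fully open). A call has 1 to 20 rows; each row is the pose to reach, as a shift and turn from the pose commanded when the call began; what a row does not reach only later rows make up. A row lasts 1/10 s, in which the tool goes at most 50 mm and 8.59 degrees, less where a joint would pass 70% of its speed; a pose out of reach is approached as far as the arm can. A call with a gripper value outside its range is refused whole. The fingers move at their own pace and stop on an object; the grip force is fixed at half the most. Time passes only in rows, so rows that repeat a pose let the fingers close. It gives the time, the measured TCP pose, the force, the opening and the grip force at its end, in the units of the state.
- read_state(): the state, without advancing time (a new reading comes with each control period).
- get_image(name): name is "scene" or "top"; returns (picture, depth): 400x640x3 uint8, red, green, blue; 400x640 float32, mm along the optical axis (not along the pixel's ray), 0 where there is no reading.
- camera_params(name): a dict with "camera_matrix" (3x3 intrinsics, pixels), "k1" (the pictures are not rectified: a ray, as slopes to the right and down, at radius r is drawn at 1 + k1 r^2 times it, then the intrinsics apply), "extrinsics" (4x4, takes a point from camera to world coordinates). Camera axes: x right, y down, z forward; pixel columns grow to the right and rows downward; lengths in mm; the calibration is good to about 2 mm. A picture is of the moment at which its call begins. camera_params takes no time and is no camera call.
- finish_job(): hands the job in; it is judged then, once.
The state is a dict: "clock": time; "qpos": joint angles; "qd": joint speeds; "tau": joint torques, N m; "eef_pos": TCP position; "tool_rot": TCP orientation; "force": force on the tool from outside, world axes, zero at the start; "torque": the same for the moment, N m; "width": finger opening in mm; "gripper_force": force on a finger pad.
Only numpy, scipy, OpenCV 4.12 (cv2) and the standard library are available. Lean on these libraries where they do the work, as an engineer would, in place of code of your own. Each camera call takes 0.05 s, during which the arm holds its last target. There are 200 camera calls.

### The job

Put the shaker into third gear by pushing its gear lever with a fingertip or the outside of the fingers, never pinching the knob: bring the lever to the middle of its left-hand slot, push it across the H-shaped gate to the right, then forward (away from you) fully home into the third slot, the far right one, without first going into the fourth slot, the near right one. Leave the other things on the bench where they stand.

Things in the scene. Friction and masses are not known exactly. Their poses are not given: they have to be found in the camera images.
- shaker: white platform shaker, 270 mm deep (x), 190 mm wide (y), fixed; origin: centre of its underside. Its x axis points away from the robot (forward, far), y left, z up; turned up to 0.3 rad. Front half: flat gate plate with an H-shaped opening, top 105 mm above the bench. Rear half: platform 120 mm high, its rails and two petri dishes up to 134 mm. Only the lever is higher.
- gate_center (a point): middle of the H, on the gate plate's top, at shaker x = -55 mm, y = 0, 105 mm above the bench. Two slots 68 mm long run along shaker x, 22 mm left and right of it; a 20 mm wide cross channel along y joins them here. Slots (marked by 1 to 4 raised pips): 1 far left, 2 near left, 3 far right, 4 near right. Webs between them stand 6 mm proud. The 10 mm stem has 2 mm play in a slot, 5 in the channel.
- slot3 (a point): the place of the stem's axis at gate height when the lever is home in the third slot: far right end of the H, 27 mm forward and 22 mm right of gate_center
- knob_center (a point): centre of the black knob, 155 mm up the lever from its fixed pivot, which is 75 mm straight below gate_center: 185 mm above the bench when upright. In the shaker's frame it is 155 mm x (sin b, -sin a cos b, cos a cos b) from the pivot, a = lever_across, b = lever_along. Home in slot 3: about 52 mm forward, 41 mm right of upright and 13 mm lower. 10 mm stem below.
- lever_across (a joint): tilt of the lever to the side, rad: -0.285 in the left slots, 0 upright, +0.285 in the right slots (stops at +-0.31). Moves with about 2 N at the knob and stays where it is left, no spring. Can cross only while |lever_along| is under 0.065.
- lever_along (a joint): tilt of the lever forward, rad: +0.346 home in a far slot (1 or 3), 0 in the cross channel, -0.346 home in a near slot (2 or 4); hard stops there. Moves with about 2 N at the knob and stays where it is left. At the start the lever is somewhere along the left-hand slots, 1 to 2.
- knob_near: flat face on the near side (-x) of the knob; origin in its middle, 14.5 mm from the lever's axis, 5 mm thick. The knob is an eight-cornered block 40 mm high; its four flat faces are 22 mm wide, 36 mm high, with their outsides 17 mm from the axis, and tilt with the lever
- knob_far: the same on the far side (+x)
- knob_left: the same on the left side (+y)
- knob_right: the same on the right side (-y)
- tube: bystander: upright 50 ml tube with blue cap, 34 mm across, 114 mm high, loose, left of the shaker; origin under its middle
- small_bottle: bystander: small white bottle with ribbed yellow cap, 40 mm across, 75 mm high, loose, right of the shaker; origin under its middle
- marker: bystander: marker pen with blue cap, 138 mm long, 14 mm thick, lying loose to the right of the shaker; origin under its middle
- rack: bystander: orange micro tube rack 96 x 168 x 50 mm, loose, on the right of the bench

How it is judged (in metres and radians):
On the way, in this order (a step that is already met when the one before it is completed fails the run):
1. the lever has been pushed across the gate to the right-hand side, still near the cross channel (value of joint lever_across above 0.2 rad and value of joint lever_along between -0.2 and 0.2 rad), for 0.02 s.
2. the lever is fully forward in the third slot (value of joint lever_across above 0.23 rad and value of joint lever_along above 0.3 rad), for 0.2 s.
At the end, for the whole second after the job is handed in: the lever rests in the third (far right) slot: lever_across above 0.23 rad and lever_along above 0.30 rad (within about 7 mm of its stop at the knob), at rest (all of step 2 and velocity of joint lever_along between -0.05 and 0.05 rad/s); the robot touches nothing.
It fails at once if the knob is pinched: fingers press on two opposite faces at once (over 1 N each) ((contact force between the fingers and knob_near above 1 N and contact force between the fingers and knob_far above 1 N) or (contact force between the fingers and knob_left above 1 N and contact force between the fingers and knob_right above 1 N)).
It fails at once if the lever goes into the fourth (near right) slot (value of joint lever_across above 0.15 rad and value of joint lever_along below -0.2 rad).
It fails at once if the lever is forced through the web between the slots (value of joint lever_across between -0.15 and 0.15 rad and (value of joint lever_along above 0.16 rad or value of joint lever_along below -0.16 rad)).
It fails at once if another thing on the bench is moved by more than 30 mm, lifted or knocked over (distance of any of tube, small_bottle, marker, rack from where it was at the start of the episode above 0.03 m or angle between any of tube, small_bottle's own z axis and vertical above 0.5 rad).
It also fails if it takes over 48 s, if anything falls off the work surface, if the arm or the gripper's body presses on something with over 40 N, if the wrist force passes 120 N, or if a joint passes its speed limit or range.

## Working session

There is one attempt and no reset: what is moved stays moved. The work goes in short steps, Python scripts to look and compute and a tool call to move; the robot and the scene stay as the last step left them, time stands still between calls to the robot, and variables do not carry over. Pictures are saved under pics/ and viewed, at most 10 in all, crops included, and the job is handed in when it is done.

Besides the shell and the picture viewer there is one more tool, called after "Call:" as name(argument=value, ...), one argument or row to a line, values as JSON. arm_command: Moves the arm, as the interface text tells. Its arguments: {"type":"object","properties":{"deltas":{"type":"array"}},"required":["deltas"]}

```bash
mkdir -p pics
cat > h.py <<'E'
import numpy as np, cv2
from cell import *
def grab(n):
    im,d=get_image(n); p=camera_params(n)
    K=np.array(p["camera_matrix"]);k1=p["k1"];T=np.array(p["extrinsics"])
    h,w=d.shape
    u,v=np.meshgrid(np.arange(w),np.arange(h))
    xy=cv2.undistortPoints(np.stack([u,v],-1).reshape(-1,1,2).astype(float),K,np.array([k1,0,0,0,0.])).reshape(h,w,2)
    P=np.dstack([xy*d[...,None],d])@T[:3,:3].T+T[:3,3]
    P[d<=0]=np.nan
    rays=np.dstack([xy,np.ones((h,w))])@T[:3,:3].T
    return im,d,P,rays,T[:3,3]
E
python3 - <<'E'
from h import *
for n in("top","scene"):
    im,d,P,r,c=grab(n); cv2.imwrite(f"pics/{n}0.png",im[...,::-1]); print(n,c.round(),r[200,320].round(2)); np.savez(n+"0.npz",im=im,P=P,r=r,c=c)
s=read_state();print({k:np.round(v,3) for k,v in s.items()})
E
```

```text
top [ 358. -149. 1174.] [ 0.19  0.04 -0.98]
scene [-399. -596. 1056.] [ 0.67  0.32 -0.67]
{'clock': np.float64(0.1), 'qpos': array([-1.3  ,  0.629,  0.038,  1.518, -0.027,  0.996, -0.02 ]), 'qd': array([-0.001, -0.004, -0.   , -0.001, -0.   ,  0.   , -0.001]), 'tau': array([ 4.0000e-03, -5.6453e+01,  1.2300e+00, -1.9397e+01,  1.1000e-02,
        6.0000e-03,  0.0000e+00]), 'eef_pos': array([214.562, 612.983, 230.506]), 'tool_rot': array([-3.14 , -0.   ,  2.805]), 'force': array([0.423, 0.072, 0.638]), 'torque': array([-0.007, -0.017,  0.049]), 'gripper_force': np.float64(0.0), 'width': np.float64(85.027)}
```

View pics/top0.png

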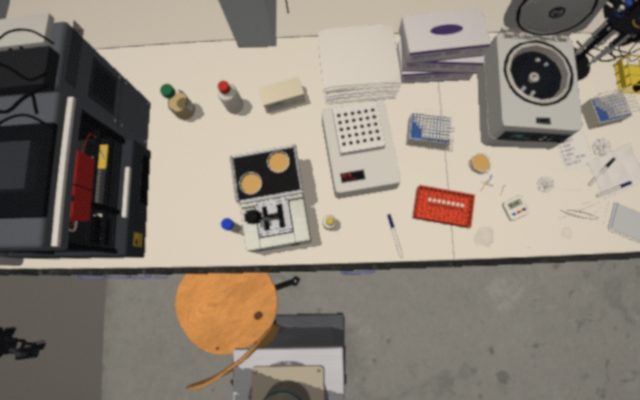

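View pics/scene0.png

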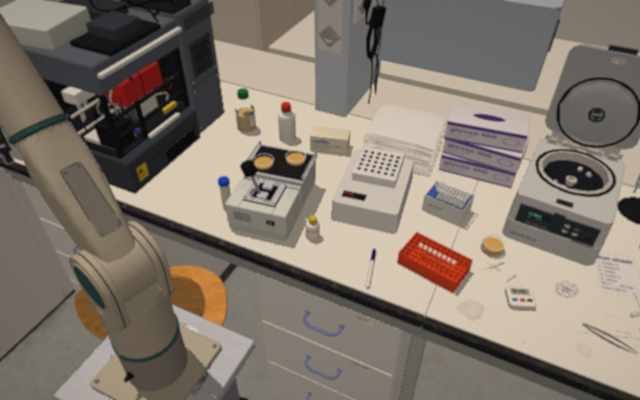

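The top view shows the shaker around px (270,200), with its black knob at about (252,216), the blue tube cap at (228,224) and the small bottle at (329,222). The scene view shows the knob at about (249,168).

Run:
```python
from h import *
for n,(x0,x1,y0,y1) in dict(top=(215,345,140,260),scene=(205,335,135,245)).items():
    a=np.load(n+"0.npz");im,P=a["im"],a["P"]
    cv2.imwrite(f"pics/{n}c.png",cv2.resize(im[y0:y1,x0:x1,::-1],None,fx=5,fy=5,interpolation=cv2.INTER_CUBIC))
    Q=P[y0:y1,x0:x1].reshape(-1,3);I=im[y0:y1,x0:x1].reshape(-1,3).astype(int)
    m=(Q[:,2]>150)&(Q[:,2]<230)
    print(n,"high pts",m.sum(),np.nanmedian(Q[m],0),Q[m].min(0),Q[m].max(0))
    k=(Q[:,2]>80)&(Q[:,2]<140)
    r=cv2.minAreaRect(Q[k][:,:2].astype(np.float32));print("shaker rect",k.sum(),r)
    m=(Q[:,2]>100)&(Q[:,2]<110);print("plate z",np.median(Q[m],0),m.sum())
    m=(Q[:,2]<5)&(Q[:,2]>-20);print("bench z",np.median(Q[m,2]))
    b=(I[:,2]>I[:,0]+60)&(I[:,2]>120);print("blue",np.nanmedian(Q[b],0),b.sum())
    y=(I[:,0]>I[:,2]+60)&(I[:,1]>I[:,2]+50)&(I[:,0]>150);print("yellow",y.sum(),np.nanmedian(Q[y],0))
```

```text
top high pts 229 [510.44818097  59.96815859 195.18157059] [493.93492842  42.0963113  162.48226412] [530.67343851  82.49048411 203.97105908]
shaker rect 6766 ((587.2447509765625, -13.842041015625), (278.9853820800781, 380.7347717285156), 8.99739933013916)
plate z [497.21957407   5.51754516 103.42591743] 2112
bench z -0.32122776683740994
blue [506.03667294 149.30128941 114.46088222] 89
yellow 529 [631.65278717  23.68628352 125.2101355 ]
scene high pts 231 [502.92467351  57.343784   187.54157587] [488.15318945  37.8183432  150.67892498] [526.58085874  85.08187817 202.86436664]
shaker rect 4449 ((579.8650512695312, 7.2876739501953125), (285.75579833984375, 336.9793701171875), 8.114415168762207)
plate z [499.79026695  14.61368333 103.05769386] 1569
bench z -0.8899909316728554
blue [498.54274163 149.4492533  113.62623955] 59
yellow 278 [627.33483919  22.68168777 124.19501098]
```

View pics/topc.png

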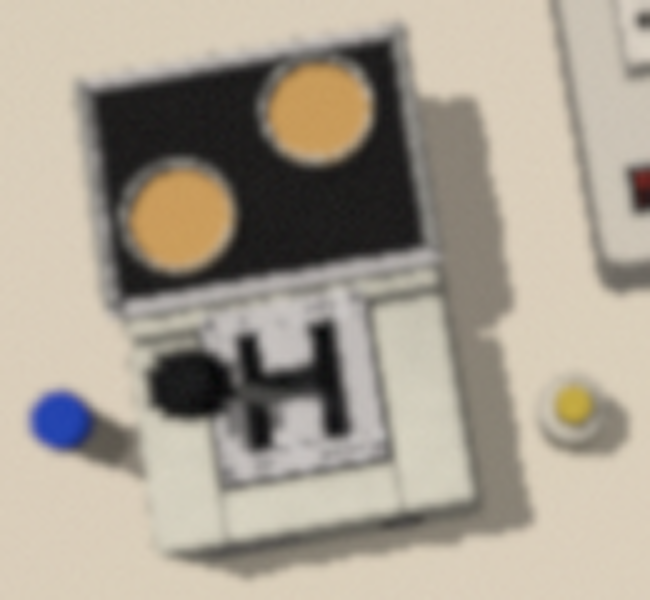

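View pics/scenec.png

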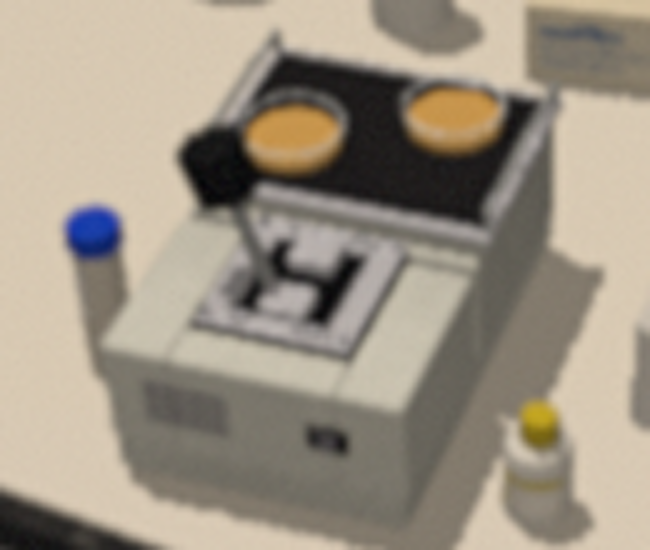

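The crops show the knob leaning left. In the top crop the H centre is near (293,385), full px about (273.6,217), and the tilt looks near the cross channel. Next I'll fit the numbers.

```bash
cat > m.py <<'E'
from h import *
def knob(P,box):
    x0,x1,y0,y1=box;Q=P[y0:y1,x0:x1].reshape(-1,3);Q=Q[(Q[:,2]>150)&(Q[:,2]<230)];return Q
E
python3 - <<'E'
from h import *
res=[]
for n in("top","scene"):
    a=np.load(n+"0.npz");im,P,r,c=a["im"],a["P"],a["r"],a["c"]
    m=((P[...,2]>85)&(P[...,2]<142)).astype(np.uint8)
    m=cv2.morphologyEx(m,cv2.MORPH_OPEN,np.ones((3,3),np.uint8))
    k,l,st,ce=cv2.connectedComponentsWithStats(m)
    i=l[225,285] if n=="top" else l[200,285]
    Q=P[l==i]; R=cv2.minAreaRect(Q[:,:2].astype(np.float32)); print(n,len(Q),R)
a=np.load("top0.npz");im,P,r,c=a["im"],a["P"],a["r"],a["c"]
def pl(u,v,z):
    d=np.array([cv2.remap(r[...,j].astype(np.float32),np.float32([[u]]),np.float32([[v]]),1)[0,0] for j in range(3)]);return c+d*(z-c[2])/d[2]
off=lambda u,v:(u/5-.4+215,v/5-.4+140)
# front half outline corners at z=105 from crop, H ends
for nm,p,z in [("H c",(293,385),105),("Lfar",(247,335),105),("Lnear",(262,448),105),("Rfar",(321,322),105),("Rnear",(342,435),105),("front left",(163,551),105),("front right",(476,506),105),("rear right",(402,25),130),("rear left",(80,82),130)]:
    print(nm,pl(*off(*p),z).round(1))
# dark H mask inside white plate
E
```

```text
top 234427 ((524.5167236328125, -321.7012939453125), (3057.0185546875, 1194.60986328125), 78.88206481933594)
scene 4072 ((577.4514770507812, 30.244827270507812), (285.22021484375, 190.67469787597656), 9.202113151550293)
H c [522.  21. 105.]
Lfar [551.   46.7 105. ]
Lnear [487.4  38.2 105. ]
Rfar [557.1   5.1 105. ]
Rnear [493.4  -6.2 105. ]
front left [432.  93. 105.]
front right [452.1 -79.5 105. ]
rear right [720.5 -44.5 130. ]
rear left [693.8 137.6 130. ]
```

```bash
cat > m.py <<'E'
from h import *
from scipy.optimize import least_squares
G=np.array([522.5,21.5,105]);yaw=.15
X=np.array([np.cos(yaw),np.sin(yaw),0]);Y=np.array([-X[1],X[0],0]);Z=np.array([0,0,1.])
PIV=G-75*Z
def axis(a,b): return np.sin(b)*X-np.sin(a)*np.cos(b)*Y+np.cos(a)*np.cos(b)*Z
def local(P): return (P-PIV)@np.stack([X,Y,Z],1)
def lever(P,im):
    L=local(P)
    d=im.astype(int).max(2)<75
    m=d&(np.abs(L[...,0])<90)&(np.abs(L[...,1])<85)&(L[...,2]>125)&(L[...,2]<190)
    Q=L[m]
    def f(p):
        a,b=p;A=np.array([np.sin(b),-np.sin(a)*np.cos(b),np.cos(a)*np.cos(b)])
        h=Q@A; r=np.linalg.norm(Q-h[:,None]*A,axis=1)
        # distance to cylinder r 18, h 135..175
        dr=r-18;dh=np.abs(h-155)-20
        return np.where((dr>0)&(dh>0),np.hypot(dr,dh),np.maximum(dr,dh))
    s=least_squares(f,[-.1 if L[m][:,1].mean()>0 else .1,Q[:,0].mean()/155],loss="soft_l1",f_scale=3)
    return s.x,len(Q),np.median(np.abs(s.fun)),Q.mean(0)
E
python3 - <<'E'
from m import *
for n in("top","scene"):
    a=np.load(n+"0.npz");x,k,e,q=lever(a["P"],a["im"]);print(n,x.round(3),k,e.round(2),q.round(1),(PIV+155*axis(*x)).round(1))
    L=local(a["P"]);m=(np.abs(L[...,0])<60)&(np.abs(L[...,1])<70)&(L[...,2]>90)&(L[...,2]<120);print("stem",m.sum(),L[m][::6].round())
E
```

```text
top [-0.274 -0.022] 172 1.14 [ -6.5  38.4 163.7] [512.9  62.5 179.2]
stem 28 [[ 58. -65.  91.]
 [ 60.  -6.  92.]
 [ 56.   3.  91.]
 [ 53.  32.  90.]
 [ -3.  23.  93.]]
scene [-0.198 -0.128] 188 4.28 [-13.5  38.2 155.5] [498.5  48.4 180.7]
stem 46 [[ 57.  24.  92.]
 [ 48.  14.  90.]
 [ 51. -28.  90.]
 [ -8.  32. 115.]
 [-10.  28. 114.]
 [ -4.  25. 106.]
 [-11.  25. 105.]
 [-10.  27.  95.]]
```

Call:
arm_command(
  deltas=[
    {"dx":0.065,"dy":-0.253,"dz":0.03,"yaw":0,"jaw":0},
    {"dx":0.065,"dy":-0.253,"dz":0.03,"yaw":0,"jaw":0},
    {"dx":0.065,"dy":-0.253,"dz":0.03,"yaw":0,"jaw":0},
    {"dx":0.065,"dy":-0.253,"dz":0.03,"yaw":0,"jaw":0},
    {"dx":0.065,"dy":-0.253,"dz":0.03,"yaw":0,"jaw":0},
    {"dx":0.065,"dy":-0.253,"dz":0.03,"yaw":0,"jaw":0},
    {"dx":0.175,"dy":-0.443,"dz":0.03,"yaw":27.9,"jaw":0},
    {"dx":0.175,"dy":-0.443,"dz":0.03,"yaw":27.9,"jaw":0},
    {"dx":0.175,"dy":-0.443,"dz":0.03,"yaw":27.9,"jaw":0},
    {"dx":0.175,"dy":-0.443,"dz":0.03,"yaw":27.9,"jaw":0},
    {"dx":0.175,"dy":-0.443,"dz":0.03,"yaw":27.9,"jaw":0},
    {"dx":0.242,"dy":-0.558,"dz":0.02,"yaw":27.9,"jaw":0},
    {"dx":0.242,"dy":-0.558,"dz":0.02,"yaw":27.9,"jaw":0},
    {"dx":0.242,"dy":-0.558,"dz":0.02,"yaw":27.9,"jaw":0},
    {"dx":0.242,"dy":-0.558,"dz":0.02,"yaw":27.9,"jaw":0},
    {"dx":0.242,"dy":-0.558,"dz":0.02,"yaw":27.9,"jaw":0},
    {"dx":0.242,"dy":-0.558,"dz":0.02,"yaw":27.9,"jaw":0},
  ],
)

```text
clock: 1.8
eef_pos: [456.3, 57.0, 251.1]
tool_rot: [3.141, -0.001, -2.989]
force: [-0.1, 0.9, -0.0]
width: -0.0
gripper_force: 0.0
```

Call:
arm_command(
  deltas=[
    {"dx":0,"dy":0,"dz":-0.05,"jaw":0},
    {"dx":0,"dy":0,"dz":-0.1,"jaw":0},
    {"dx":0,"dy":0,"dz":-0.1,"jaw":0},
    {"dx":0,"dy":0,"dz":-0.1,"jaw":0},
  ],
)

```text
invalid input at $.deltas[0]: expected keys dx, dy, dz, yaw, jaw
```

Run:
```python
from m import *
im,d,P,r,c=grab("top");x,k,e,q=lever(P,im);print(x.round(3),k,e.round(2),q)
s=read_state();print(s["eef_pos"],s["force"])
cv2.imwrite("pics/t1.png",cv2.resize(im[140:260,215:345,::-1],None,fx=5,fy=5,interpolation=cv2.INTER_CUBIC))
```

```text
[-0.277 -0.027] 127 0.97 [ -5.04626281  34.66023086 163.01631304]
[456.22736001  57.14040369 251.21425591] [ 0.44325783  1.77868147 -0.35257384]
```

View pics/t1.png

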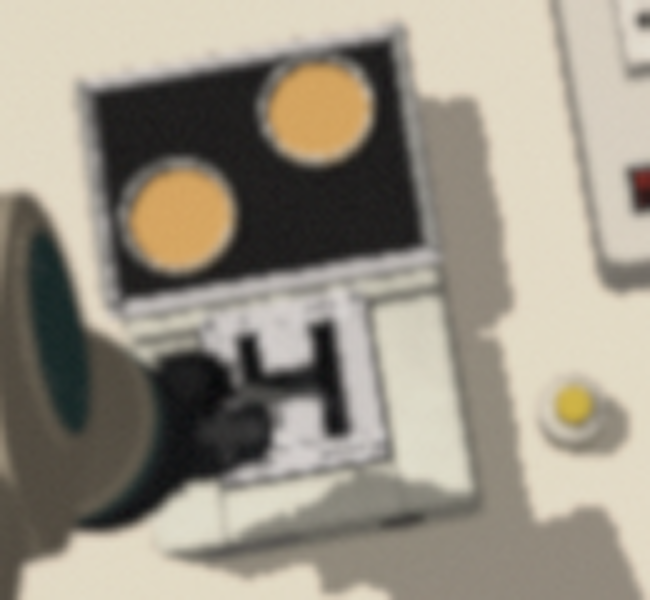

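The gripper, with its tip near px (235,435) in the crop, sits just on the near side of the knob at (190,383), and the lever hasn't moved. Descending now.

Call:
arm_command(
  deltas=[
    {"dx":0,"dy":-0.001,"dz":-0.05,"yaw":0,"jaw":0},
    {"dx":0,"dy":-0.001,"dz":-0.1,"yaw":0,"jaw":0},
    {"dx":0,"dy":-0.001,"dz":-0.1,"yaw":0,"jaw":0},
    {"dx":0,"dy":-0.001,"dz":-0.1,"yaw":0,"jaw":0},
    {"dx":0.008,"dy":0,"dz":-0.1,"yaw":0,"jaw":0},
    {"dx":0.016,"dy":0.001,"dz":-0.1,"yaw":0,"jaw":0},
    {"dx":0.016,"dy":0.001,"dz":-0.1,"yaw":0,"jaw":0},
  ],
)

```text
clock: 2.55
eef_pos: [476.1, 57.1, 153.5]
tool_rot: [3.141, 0.006, -2.991]
force: [-0.0, 0.6, -0.1]
width: -0.2
gripper_force: 0.0
```

Call:
arm_command(
  deltas=[
    {"dx":0.004,"dy":0.001,"dz":0,"yaw":0,"jaw":0},
    {"dx":0.008,"dy":0.001,"dz":0,"yaw":0,"jaw":0},
    {"dx":0.012,"dy":0.002,"dz":0,"yaw":0,"jaw":0},
    {"dx":0.015,"dy":0.002,"dz":0,"yaw":0,"jaw":0},
    {"dx":0.015,"dy":0.002,"dz":0,"yaw":0,"jaw":0},
  ],
)

```text
clock: 3.05
eef_pos: [487.9, 58.5, 151.2]
tool_rot: [3.142, -0.0, -2.991]
force: [-1.2, -0.2, 0.0]
width: 0.1
gripper_force: 0.0
```

Call:
arm_command(
  deltas=[
    {"dx":-0.033,"dy":-0.005,"dz":0,"yaw":0,"jaw":0},
    {"dx":-0.033,"dy":-0.005,"dz":0,"yaw":0,"jaw":0},
    {"dx":-0.04,"dy":0.048,"dz":0,"yaw":0,"jaw":0},
    {"dx":-0.04,"dy":0.048,"dz":0,"yaw":0,"jaw":0},
    {"dx":-0.04,"dy":0.048,"dz":0,"yaw":0,"jaw":0},
    {"dx":0.0,"dy":0.054,"dz":0,"yaw":0,"jaw":0},
    {"dx":0.02,"dy":0.057,"dz":0,"yaw":0,"jaw":0},
    {"dx":0.02,"dy":0.057,"dz":0,"yaw":0,"jaw":0},
  ],
)

```text
clock: 3.85
eef_pos: [511.6, 114.6, 151.4]
tool_rot: [-3.141, 0.004, -2.994]
force: [0.1, 0.1, -0.1]
width: 0.2
gripper_force: 0.0
```

Run:
```python
from m import *
for n in("top","scene"):
    im,d,P,r,c=grab(n)
    b=(140,260,215,345) if n=="top" else (135,245,205,335)
    cv2.imwrite(f"pics/{n}2.png",cv2.resize(im[b[0]:b[1],b[2]:b[3],::-1],None,fx=4,fy=4,interpolation=cv2.INTER_CUBIC))
    L=local(P);m=(np.abs(L[...,0])<40)&(np.abs(L[...,1])<70)&(L[...,2]>80)&(L[...,2]<122);print(n,"stem",m.sum(),L[m][::4].round())
a=cv2.imread("pics/top2.png");b=cv2.imread("pics/scene2.png");cv2.imwrite("pics/both2.png",np.vstack([a,b])[:,:])
```

```text
top stem 158 [[ 39. -24.  81.]
 [ 32. -12.  81.]
 [ 31.   2.  85.]
 [ 30.  -8.  80.]
 [ 30.   6.  80.]
 [ 28.  12.  81.]
 [ 24.  -8.  83.]
 [ 25.  12.  81.]
 [ 23.  -2.  81.]
 [ 21. -13.  81.]
 [ 20.   1.  84.]
 [ 18. -10.  86.]
 [ 18.   4.  83.]
 [ 15. -12.  81.]
 [ 15.  -0.  80.]
 [  7. -39.  81.]
 [ 12.   3.  83.]
 [ 10.   6.  81.]
 [  2.  24.  97.]
 [ -2.  26. 106.]
 [  1.  18.  82.]
 [ -2.  21.  83.]
 [-10.   3.  81.]
 [-13.  -8.  87.]
 [-13.   4.  82.]
 [-16. -10.  81.]
 [-16.   7.  83.]
 [-17.  -4.  82.]
 [-18.   7.  83.]
 [-21.  -6.  82.]
 [-21.   8.  80.]
 [-24.  -6.  84.]
 [-25.   3.  83.]
 [-27. -14.  81.]
 [-27.   3.  81.]
 [-29.  -8.  82.]
 [-29.   9.  81.]
 [-32.  -2.  85.]
 [-31.  12.  82.]
 [-33.   1.  82.]]
scene stem 118 [[  2.  33. 121.]
 [ -7.  35. 121.]
 [ -3.  34. 114.]
 [ -1.  33. 109.]
 [ -4.  31. 108.]
 [ -5.  31. 105.]
 [ 30.  11.  83.]
 [  2.  26.  98.]
 [ 32.  -1.  80.]
 [ 24.   8.  80.]
 [ -4.  26.  95.]
 [ 19.   0.  83.]
 [ -3.  30.  90.]
 [ 12.  13.  81.]
 [ 17.  -0.  81.]
 [  5.  22.  82.]
 [  7.   1.  85.]
 [ 13.  -8.  82.]
 [ -0.  20.  82.]
 [  9. -10.  83.]
 [-16.   7.  83.]
 [-20.   6.  84.]
 [-13.  -9.  82.]
 [-20.  -0.  82.]
 [-26.   0.  83.]
 [-32.  13.  81.]
 [-29.   2.  81.]
 [-25. -11.  81.]
 [-35.   6.  81.]
 [-34.  -6.  80.]]
```

View pics/scene2.png

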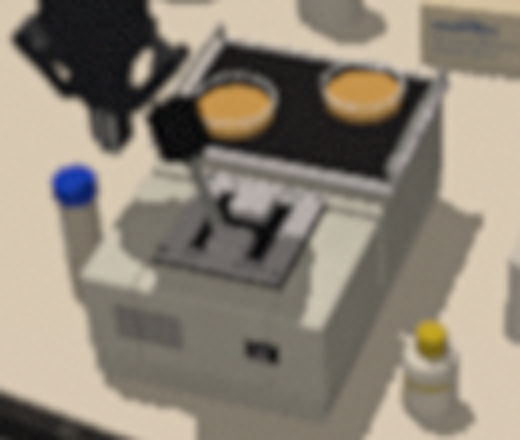

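The shut fingers are down left of the knob (crop about (110,130)), with the knob at (178,128). The stem points give lever_along close to 0. Starting the push to the right.

Call:
arm_command(
  deltas=[
    {"dx":0,"dy":-0.01,"dz":0,"yaw":0,"jaw":0},
    {"dx":0.001,"dy":-0.016,"dz":0,"yaw":0,"jaw":0},
    {"dx":0.002,"dy":-0.022,"dz":0,"yaw":0,"jaw":0},
    {"dx":0.003,"dy":-0.028,"dz":0,"yaw":0,"jaw":0},
    {"dx":0.004,"dy":-0.034,"dz":0,"yaw":0,"jaw":0},
    {"dx":0.005,"dy":-0.04,"dz":0,"yaw":0,"jaw":0},
  ],
)

```text
clock: 4.55
eef_pos: [518.3, 79.7, 157.3]
tool_rot: [3.137, 0.015, -2.989]
force: [-1.3, 10.5, 43.8]
width: -0.3
gripper_force: 21.6
```

Call:
arm_command(
  deltas=[
    {"dx":-0.002,"dy":0.01,"dz":0,"yaw":0,"jaw":0},
    {"dx":-0.004,"dy":0.025,"dz":0,"yaw":0,"jaw":0},
    {"dx":-0.006,"dy":0.04,"dz":0,"yaw":0,"jaw":0},
    {"dx":-0.006,"dy":0.04,"dz":0.027,"yaw":0,"jaw":0},
    {"dx":-0.006,"dy":0.04,"dz":0.027,"yaw":0,"jaw":0},
  ],
)

```text
clock: 5.05
eef_pos: [507.8, 115.1, 180.7]
tool_rot: [3.141, 0.004, -2.991]
force: [0.2, -0.2, 0.2]
width: 0.1
gripper_force: 0.0
```

Run:
```python
from m import *
for n in("top","scene"):
    im,d,P,r,c=grab(n)
    b=(140,260,215,345) if n=="top" else (135,245,205,335)
    cv2.imwrite(f"pics/{n}3.png",cv2.resize(im[b[0]:b[1],b[2]:b[3],::-1],None,fx=4,fy=4,interpolation=cv2.INTER_CUBIC))
    L=local(P);m=(np.abs(L[...,0])<40)&(np.abs(L[...,1])<70)&(L[...,2]>88)&(L[...,2]<122);print(n,"stem",m.sum(),L[m][::3].round().tolist())
    if n=="scene":
        m=(np.abs(L[...,0])<60)&(L[...,1]<72)&(L[...,1]>-40)&(L[...,2]>125)&(L[...,2]<190);print(L[m].mean(0),L[m].min(0),L[m].max(0))
s=read_state();print(s["eef_pos"],s["force"])
```

```text
top stem 10 [[6.0, 15.0, 98.0], [3.0, 15.0, 99.0], [1.0, 18.0, 99.0], [-29.0, -3.0, 89.0]]
scene stem 35 [[1.0, 26.0, 120.0], [-0.0, 26.0, 117.0], [5.0, 19.0, 115.0], [2.0, 21.0, 113.0], [2.0, 21.0, 110.0], [-4.0, 19.0, 111.0], [-2.0, 23.0, 105.0], [8.0, 19.0, 98.0], [2.0, 16.0, 100.0], [1.0, 16.0, 97.0], [1.0, 16.0, 94.0], [2.0, 17.0, 88.0]]
[ -1.35025115  27.61570732 158.16558614] [-17.0374502    9.85912762 125.76370386] [ 25.4551101   51.83144691 176.26532723]
[506.52625314 114.41380877 178.72461358] [-0.11374321 -0.61034276 -0.20175343]
```

View pics/scene3.png

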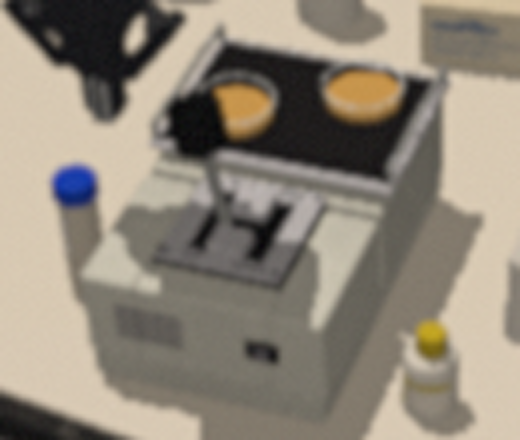

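Call:
arm_command(
  deltas=[
    {"dx":0.002,"dy":-0.016,"dz":0,"yaw":0,"jaw":0},
    {"dx":0.004,"dy":-0.026,"dz":0,"yaw":0,"jaw":0},
    {"dx":0.005,"dy":-0.032,"dz":0,"yaw":0,"jaw":0},
    {"dx":0.006,"dy":-0.038,"dz":0,"yaw":0,"jaw":0},
    {"dx":0.006,"dy":-0.044,"dz":0,"yaw":0,"jaw":0},
    {"dx":0.007,"dy":-0.05,"dz":0,"yaw":0,"jaw":0},
  ],
)

```text
clock: 5.75
eef_pos: [513.8, 65.6, 178.3]
tool_rot: [3.141, 0.0, -2.991]
force: [-0.3, 2.4, 1.6]
width: 0.1
gripper_force: 0.9
```

Call:
arm_command(
  deltas=[
    {"dx":0.001,"dy":-0.006,"dz":0,"yaw":0,"jaw":0},
    {"dx":0.002,"dy":-0.012,"dz":0,"yaw":0,"jaw":0},
    {"dx":0.003,"dy":-0.018,"dz":0,"yaw":0,"jaw":0},
    {"dx":0.004,"dy":-0.025,"dz":0,"yaw":0,"jaw":0},
  ],
)

```text
clock: 6.15
eef_pos: [517.8, 40.1, 178.3]
tool_rot: [3.142, -0.0, -2.991]
force: [-0.1, 1.6, 0.8]
width: 0.1
gripper_force: 0.8
```

Call:
arm_command(
  deltas=[
    {"dx":0.001,"dy":-0.005,"dz":0,"yaw":0,"jaw":0},
    {"dx":0.001,"dy":-0.01,"dz":0,"yaw":0,"jaw":0},
    {"dx":0.002,"dy":-0.014,"dz":0,"yaw":0,"jaw":0},
    {"dx":0.002,"dy":-0.014,"dz":0,"yaw":0,"jaw":0},
  ],
)

```text
clock: 6.55
eef_pos: [519.8, 25.7, 178.2]
tool_rot: [-3.141, -0.0, -2.992]
force: [0.5, 1.0, 0.2]
width: -0.1
gripper_force: 0.3
```

Call:
arm_command(
  deltas=[
    {"dx":0.001,"dy":-0.004,"dz":0,"yaw":0,"jaw":0},
    {"dx":0.001,"dy":-0.008,"dz":0,"yaw":0,"jaw":0},
    {"dx":0.001,"dy":-0.012,"dz":0,"yaw":0,"jaw":0},
    {"dx":0.001,"dy":-0.012,"dz":0,"yaw":0,"jaw":0},
  ],
)

```text
clock: 6.95
eef_pos: [520.9, 13.6, 178.4]
tool_rot: [-3.141, 0.0, -2.992]
force: [0.4, 0.9, 0.5]
width: 0.2
gripper_force: 0.4
```

```bash
cat > look.py <<'E'
from m import *
import sys
for n in("top","scene"):
    im,d,P,r,c=grab(n)
    b=(140,260,215,345) if n=="top" else (135,245,205,335)
    cv2.imwrite(f"pics/{n}{sys.argv[1]}.png",cv2.resize(im[b[0]:b[1],b[2]:b[3],::-1],None,fx=4,fy=4,interpolation=cv2.INTER_CUBIC))
    L=local(P);m=(np.abs(L[...,0])<45)&(np.abs(L[...,1])<70)&(L[...,2]>86)&(L[...,2]<122);print(n,"stem",m.sum(),L[m][::3].round().tolist())
    m=(np.abs(L[...,0])<80)&(L[...,1]<-30)&(L[...,1]>-80)&(L[...,2]>125)&(L[...,2]<190)
    if m.any(): print(L[m].mean(0).round(),L[m].min(0).round(),L[m].max(0).round())
E
python3 look.py 4
```

```text
top stem 1 [[5.0, -17.0, 88.0]]
[ -7. -42. 155.] [-10. -55. 134.] [ 25. -31. 169.]
scene stem 35 [[3.0, -24.0, 120.0], [-0.0, -28.0, 120.0], [1.0, -24.0, 114.0], [4.0, -19.0, 107.0], [4.0, -29.0, 109.0], [-5.0, -29.0, 113.0], [-1.0, -24.0, 105.0], [-2.0, -21.0, 101.0], [0.0, -20.0, 96.0], [2.0, -16.0, 90.0], [2.0, -25.0, 92.0], [-2.0, -24.0, 91.0]]
[ -1. -42. 157.] [-15. -55. 130.] [ 28. -30. 173.]
```

View pics/scene4.png

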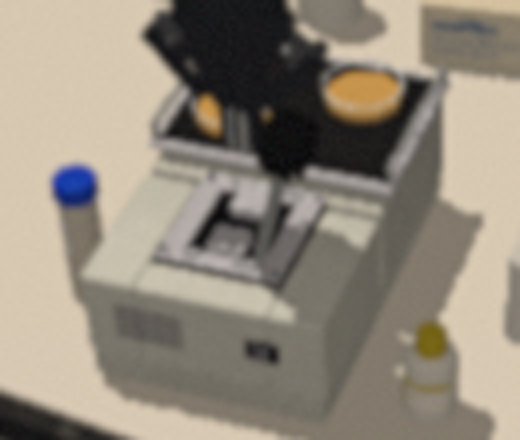

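The lever is across: the stem is in the right-hand slot (crop about (270,225)), still in the channel, with the fingers to its left at (235,125). One small nudge to the wall next.

Call:
arm_command(
  deltas=[
    {"dx":0,"dy":-0.003,"dz":0,"yaw":0,"jaw":0},
    {"dx":0.001,"dy":-0.004,"dz":0,"yaw":0,"jaw":0},
  ],
)

```text
clock: 7.25
eef_pos: [521.5, 10.4, 178.3]
tool_rot: [3.141, -0.001, -2.991]
force: [-0.6, 0.5, -0.5]
width: -0.3
gripper_force: 0.6
```

Call:
arm_command(
  deltas=[
    {"dx":-0.003,"dy":0.021,"dz":0,"yaw":0,"jaw":0},
    {"dx":-0.003,"dy":0.021,"dz":0,"yaw":0,"jaw":0},
    {"dx":-0.054,"dy":0.013,"dz":0,"yaw":0,"jaw":0},
    {"dx":-0.054,"dy":0.013,"dz":0,"yaw":0,"jaw":0},
    {"dx":-0.054,"dy":0.013,"dz":0,"yaw":0,"jaw":0},
    {"dx":-0.046,"dy":-0.037,"dz":-0.01,"yaw":0,"jaw":0},
    {"dx":-0.046,"dy":-0.037,"dz":-0.01,"yaw":0,"jaw":0},
    {"dx":-0.046,"dy":-0.037,"dz":-0.01,"yaw":0,"jaw":0},
  ],
)

```text
clock: 8.05
eef_pos: [476.9, -28.5, 168.3]
tool_rot: [-3.141, 0.001, -2.995]
force: [0.4, 0.7, 0.2]
width: -0.2
gripper_force: 0.0
```

Call:
arm_command(
  deltas=[
    {"dx":0.015,"dy":0.002,"dz":0,"yaw":0,"jaw":0},
    {"dx":0.023,"dy":0.003,"dz":0,"yaw":0,"jaw":0},
    {"dx":0.029,"dy":0.004,"dz":0,"yaw":0,"jaw":0},
    {"dx":0.035,"dy":0.005,"dz":0,"yaw":0,"jaw":0},
    {"dx":0.041,"dy":0.006,"dz":0,"yaw":0,"jaw":0},
    {"dx":0.041,"dy":0.006,"dz":0,"yaw":0,"jaw":0},
  ],
)

```text
clock: 8.65
eef_pos: [517.3, -20.1, 168.2]
tool_rot: [3.141, 0.0, -2.991]
force: [-1.4, 0.8, -0.0]
width: 0.1
gripper_force: 0.3
```

Call:
arm_command(
  deltas=[
    {"dx":0.006,"dy":0.001,"dz":0,"yaw":0,"jaw":0},
    {"dx":0.012,"dy":0.001,"dz":0,"yaw":0,"jaw":0},
    {"dx":0.018,"dy":0.002,"dz":0,"yaw":0,"jaw":0},
    {"dx":0.024,"dy":0.003,"dz":0,"yaw":0,"jaw":0},
    {"dx":0.024,"dy":0.003,"dz":0,"yaw":0,"jaw":0},
  ],
)

```text
clock: 9.15
eef_pos: [542.1, -17.4, 168.3]
tool_rot: [-3.141, 0.001, -2.991]
force: [-0.4, 0.4, -0.5]
width: -0.2
gripper_force: 0.2
```

Call:
arm_command(
  deltas=[
    {"dx":0.003,"dy":0,"dz":0,"yaw":0,"jaw":0},
    {"dx":0.006,"dy":0.001,"dz":0,"yaw":0,"jaw":0},
    {"dx":0.006,"dy":0.001,"dz":0,"yaw":0,"jaw":0},
  ],
)

```text
clock: 9.45
eef_pos: [547.2, -16.5, 168.3]
tool_rot: [-3.141, 0.0, -2.991]
force: [-0.7, -0.5, -1.1]
width: 0.3
gripper_force: 0.4
```

Call:
arm_command(
  deltas=[
    {"dx":0.003,"dy":0,"dz":0,"yaw":0,"jaw":0},
    {"dx":0.004,"dy":0.001,"dz":0,"yaw":0,"jaw":0},
    {"dx":0.004,"dy":0.001,"dz":0,"yaw":0,"jaw":0},
  ],
)

```text
clock: 9.75
eef_pos: [551.1, -15.6, 168.4]
tool_rot: [-3.141, 0.0, -2.991]
force: [-1.2, -1.8, -0.2]
width: -0.3
gripper_force: 0.5
```

```bash
python3 look.py 5
```

```text
top stem 0 []
[ 16. -56. 162.] [ 12. -73. 146.] [ 24. -44. 190.]
scene stem 36 [[39.0, -25.0, 114.0], [41.0, -33.0, 114.0], [42.0, -29.0, 109.0], [37.0, -31.0, 109.0], [38.0, -27.0, 104.0], [31.0, -27.0, 106.0], [33.0, -26.0, 100.0], [33.0, -23.0, 96.0], [33.0, -19.0, 91.0], [32.0, -16.0, 88.0], [27.0, -28.0, 95.0], [29.0, -24.0, 88.0]]
[ 20. -46. 164.] [  6. -69. 126.] [ 60. -30. 190.]
```

View pics/scene5.png

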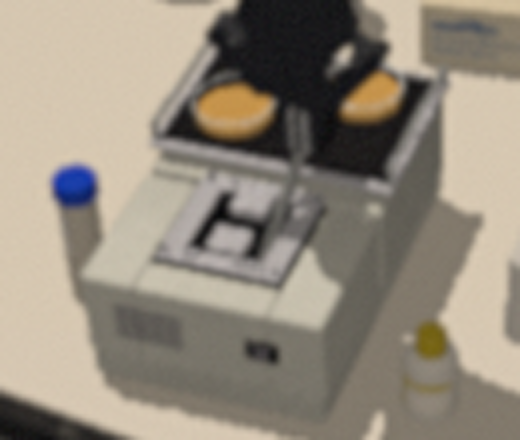

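The stem stands in the far right slot (crop about (275,215)), with the fingertip at (297,120) behind the knob. Pushing on to the hard stop.

Call:
arm_command(
  deltas=[
    {"dx":0.002,"dy":0,"dz":0,"yaw":0,"jaw":0},
    {"dx":0.004,"dy":0.001,"dz":0,"yaw":0,"jaw":0},
    {"dx":0.004,"dy":0.001,"dz":0,"yaw":0,"jaw":0},
  ],
)

```text
clock: 10.15
eef_pos: [553.8, -14.8, 167.9]
tool_rot: [-3.141, -0.002, -2.992]
force: [-3.9, -1.2, 0.4]
width: -0.1
gripper_force: 1.9
```

Call:
arm_command(
  deltas=[
    {"dx":0.001,"dy":0,"dz":0,"yaw":0,"jaw":0},
    {"dx":0.002,"dy":0,"dz":0,"yaw":0,"jaw":0},
    {"dx":0.002,"dy":0,"dz":0,"yaw":0,"jaw":0},
    {"dx":0.002,"dy":0,"dz":0,"yaw":0,"jaw":0},
  ],
)

```text
clock: 10.55
eef_pos: [555.1, -14.7, 167.7]
tool_rot: [3.141, -0.004, -2.992]
force: [-5.5, -1.0, -1.1]
width: -0.1
gripper_force: 2.4
```

Call:
arm_command(
  deltas=[
    {"dx":-0.03,"dy":-0.005,"dz":0,"yaw":0,"jaw":0},
    {"dx":-0.07,"dy":-0.011,"dz":0,"yaw":0,"jaw":0},
    {"dx":-0.1,"dy":-0.015,"dz":0,"yaw":0,"jaw":0},
    {"dx":-0.1,"dy":-0.015,"dz":0.05,"yaw":0,"jaw":0},
    {"dx":-0.1,"dy":-0.015,"dz":0.1,"yaw":0,"jaw":0},
    {"dx":-0.1,"dy":-0.015,"dz":0.1,"yaw":0,"jaw":0},
    {"dx":-0.1,"dy":-0.015,"dz":0.1,"yaw":0,"jaw":0},
  ],
)

```text
clock: 11.25
eef_pos: [459.1, -29.0, 270.1]
tool_rot: [-3.141, 0.007, -2.991]
force: [-0.8, -0.0, -0.7]
width: -0.2
gripper_force: 0.0
```

```bash
cat >> look.py <<'E'
    x,k,e,q=lever(P,im);print("lever",x.round(3),k,e.round(2))
E
python3 look.py 6
```

```text
top stem 0 []
[ 51. -53. 152.] [ 36. -58. 129.] [ 72. -48. 159.]
lever [0.254 0.336] 37 1.0
scene stem 41 [[43.0, -26.0, 118.0], [39.0, -34.0, 119.0], [39.0, -30.0, 115.0], [35.0, -29.0, 114.0], [35.0, -29.0, 110.0], [35.0, -26.0, 106.0], [32.0, -23.0, 104.0], [30.0, -24.0, 102.0], [32.0, -20.0, 95.0], [36.0, -27.0, 94.0], [32.0, -26.0, 94.0], [33.0, -25.0, 89.0], [28.0, -21.0, 89.0], [19.0, -12.0, 86.0]]
[ 43. -43. 149.] [ 26. -56. 127.] [ 71. -31. 165.]
lever [0.248 0.338] 187 1.92
```

View pics/scene6.png

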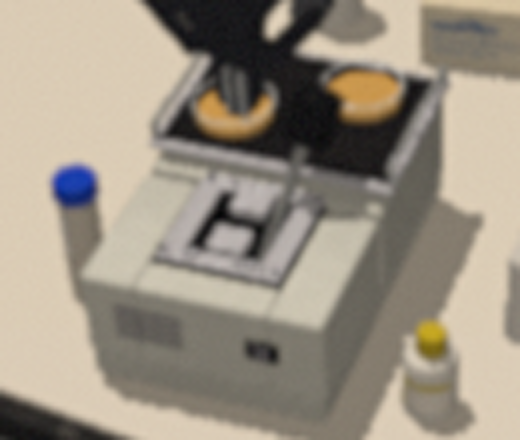

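The lever is home in slot 3: the knob is at crop (318,115), and both views put lever_along at about 0.337. The gripper is clear and the tube and bottle haven't moved, so I'm handing in.

```bash
python3 -c "
from cell import *
print(finish_job())"
```

```text
the job is handed in; nothing more can be done
None
```

The lever is in third gear (fitted across about 0.25 rad, along about 0.337 rad) and the job is handed in, verdict not shown; on my first sideways push the gripper caught the knob and the tool force reached about 45 N, so if that was on the gripper's body it may break the 40 N limit.

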